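Feel the extraction switches under the dust hood and turn on any that is off

TASK

All three dust-extraction switches under the low metal hood must be on before grinding starts, but at least one is off and the hood hides their levers from above. Reach in under the open front of the hood with closed fingers and feel each bat lever: if it leans left it is off, so throw it over to the right; if it already leans right it is on, so leave it on. Feel gently, without forcing any lever against its stop, and leave the things standing around the hood where they are.

Things in the scene. Friction and masses are not known exactly. Their poses are not given: they have to be found in the camera images.
- console: Fixed grey switch console, 165 deep (x) x 420 wide (y) x 125 mm high, with a metal hood over an open front. Origin: centre of its underside on the bench; x points from the open front to the back, y to its left, z up. Base plate 20 mm thick; the solid rear cabinet begins at x = 22 mm. Three steel toggle levers stand under the hood in a row at x = -20 mm, y = 118, 0 and -118 mm.
- hood_edge (a point): Middle of the lower front edge of the hood, 115 mm above the bench, 10 mm in front of the row of levers. The hood is a flat 4 mm roof running back from this edge, with 4 mm side walls 208 mm left and right of here. A closed tool leaning 30 degrees (fingers pointing down and to the back) with its tips 55 mm above the bench and 8 mm in front of the row of levers fits under it.
- left_place (a point): Left lever's pivot, 30 mm above the bench; the true pivot may lie up to 5 mm left or right of this point. Lever: 64 mm long from pivot to end, 18 mm thick from about 25 mm up, 10 mm below. It swings only sideways (console y): OFF leans 0.35 rad left, its flank reaching 28 mm left of the pivot; ON leans 0.35 rad right. A dark rib 50 x 12 x 6 mm on the roof, 25 to 75 mm behind, is in line with it.
- middle_place (a point): The same for the middle lever. Snap switches: each rests either off or on, never between; it leaves OFF at about 3 N sideways near its end, springs over to ON by itself once pushed past upright (about 20 mm at its end), and has a stiff stop at each side (about 5 N per mm). No lever may feel more than 25 N.
- right_place (a point): The same for the right lever. A closed fingertip up to 30 mm wide, centred 58 mm left of a place, clears all levers on and off. Moving right from there with the tip 55 mm above the bench, its right flank meets an OFF lever about 25 mm left of the pivot, an ON lever only 0 to 6 mm right of the pivot (each +-5 mm as the pivot lies).
- bottle: Bystander: clear bottle 64 mm across, 190 mm high, standing to the right of the console. Origin: centre of its base.
- jar: Bystander: white jar 72 mm across, 85 mm high, standing to the left of the console. Origin: centre of its base.
- handpiece: Bystander: grinding handpiece 162 mm long, 26 mm thick, lying on the bench in front of the console. Origin: on the bench near its middle; it lies along its x.
- spatula: Bystander: spatula 170 mm long lying on the bench in front of the console, along its x. Origin: on the bench, near its middle.
- tin: Bystander: flat steel tin 50 x 80 x 22 mm lying on the hood's roof. Origin: centre of its underside.

How it is judged:
By the outcome, as a careful person would: the job done as asked, in the order asked, and still so for the second after the job is handed in, with the robot touching nothing.
It also fails if it takes over 54 s, if anything falls off the work surface, if the arm or the gripper's body presses on something with over 40 N, if the wrist force passes 120 N, or if a joint passes its speed limit or range.

ROBOT

A 6-joint arm with a two-finger parallel gripper is mounted at the origin on the work surface. World frame = base frame: x ahead of the robot, y to its left, z up, the work surface at z = 0. Lengths are in mm, angles in rad, forces in N, time in s.
With the tool pointing down it reaches from about 400 to 925 mm from the base axis. Payload 12.5 kg.
Tool frame: the origin (TCP) lies between the finger pads; the fingertips stand 19 mm ahead of it and the grasp point (between the pads) is the TCP (env.tips_ahead is the distance from the TCP to the fingertips, in mm); z points along the fingers, y is the line along which they close (so a half turn about z gives the same grasp; the last joint's range is limited). The gripper opens to 95 mm and grips with 3 to 60 N. Pads are 20 mm wide; open, the fingers measure 119 mm over their backs; the gripper's body (75 mm by 180 mm) begins 59 mm behind the grasp point.
Start: joints at [-1.381, 0.491, 1.559, -0, 1.092, -0.106], TCP at [182.213, -597.865, 233.661] pointing down, gripper open.
Joint ranges: [-3.1, 3.1], [-0.84, 2.19], [0.05, 2.79], [-1.13, 4.28], [0.06, 2.93], [-2.69, 2.69]. Speed limits (rad/s): [2.22, 2.22, 2.79, 3.14, 3.14, 3.14].

INTERFACE

Orientations are given as [roll, pitch, yaw] about the fixed x, y, z axes, in that order (R = Rz(yaw) Ry(pitch) Rx(roll)).
In Python, from cell import env gives the robot as it stands.
- The arm moves only by the shell command python3 -m crank 'ROWS'. ROWS is JSON, a list of rows, each a list of 5 numbers: the shift along the tool's x, y, z in mm, then the turn about the tool's z in degrees, then the finger opening in mm, from 0 to 95.1. In form: [[dx, dy, dz, yaw, grip], ...]. A call has 1 to 10 rows; each row is the pose to reach, as a shift and turn from the pose commanded when the call began, along the tool's axes at that moment; what a row does not reach only later rows make up. A row lasts 1/12 s, in which the tool goes at most 41.7 mm and 7.16 degrees, less where a joint would pass 70% of its speed; a pose out of reach is approached as far as the arm can. A call with a gripper value outside its range is refused whole. The fingers move at their own pace and stop on an object; the grip force is fixed at half the most. Time passes only in rows, so rows that repeat a pose let the fingers close. It gives the time, the measured TCP pose, the force, the opening and the grip force at its end, in the units of the state.
- env.state(): the state, without advancing time (a new reading comes with each control period).
- env.read_camera(name): name is "scene" or "top" or "wrist"; returns a dict with "img" (384x512x3 uint8, blue, green, red), "K" (3x3 intrinsics, pixels), "pose" (4x4, takes a point from camera to world coordinates). Camera axes: x right, y down, z forward; pixel columns grow to the right and rows downward; lengths in mm; the calibration is good to about 2 mm. The wrist camera is an equidistant fisheye: a pixel r from the principal point sees the ray r / f radians off the axis. A picture is of the moment at which its call begins. There is no depth.
- env.job_done(): hands the job in; it is judged then, once.
The state is a dict: "t": time; "joints": joint angles; "qvel": joint speeds; "tau": joint torques, N m; "eef_pos": TCP position; "tcp_rot": TCP orientation; "ft_force": force on the tool from outside, world axes, zero at the start; "moment": the same for the moment, N m; "opening": opening from 0.0 (shut) to 1.0 (fully open); "grip_force": force on a finger pad.
Only numpy, scipy, OpenCV 4.12 (cv2) and the standard library are available. Lean on these libraries where they do the work, as an engineer would, in place of code of your own. Each camera call takes 0.05 s, during which the arm holds its last target. There are 200 camera calls.

## Working session

There is one attempt and no reset: what is moved stays moved. The work goes in short steps, Python scripts to look and compute and a shell command to move; the robot and the scene stay as the last step left them, time stands still between calls to the robot, and variables do not carry over. Pictures are saved under pics/ and viewed, at most 10 in all, crops included, and the job is handed in when it is done.

```bash
mkdir -p pics; ls; python3 - <<'E'
from cell import env
import cv2,numpy as np
for n in("scene","top"):
    c=env.read_camera(n); cv2.imwrite(f"pics/{n}0.png",c["img"]); print(n,c["K"].tolist(),np.round(c["pose"],4).tolist())
s=env.state();print(s["t"],s["eef_pos"],s["tcp_rot"],s["ft_force"],env.tips_ahead)
E
```

```text
pics
scene [[357.2488500567828, 0.0, 254.7767987291099], [0.0, 357.2488500567828, 186.56918057034392], [0.0, 0.0, 1.0]] [[0.2429, 0.5614, -0.7911, 1313.4149], [0.9698, -0.1587, 0.1852, -149.5041], [-0.0216, -0.8122, -0.583, 655.3798], [0.0, 0.0, 0.0, 1.0]]
top [[451.3905775665688, 0.0, 247.76702889882537], [0.0, 451.3905775665688, 193.99198062892643], [0.0, 0.0, 1.0]] [[-0.0228, -0.9935, 0.1112, 405.6117], [-0.9996, 0.0245, 0.0143, 30.8731], [-0.0169, -0.1108, -0.9937, 1410.2862], [0.0, 0.0, 0.0, 1.0]]
0.1 [ 182.18912729 -597.64381882  233.132258  ] [-3.14060279e+00 -1.23032892e-04  2.95822725e-01] [-0.62942905 -0.33620859 -0.74213076] 19.0
```

View pics/scene0.png

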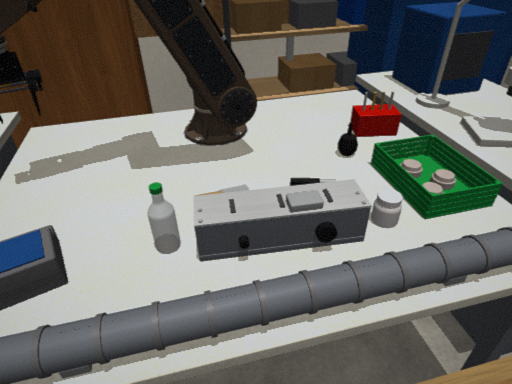

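View pics/top0.png

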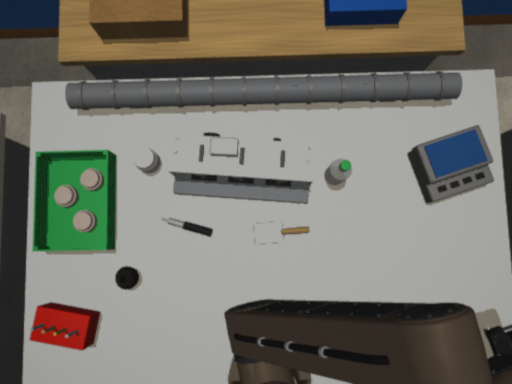

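The scene view shows the console with its back to the camera. In the top view it is around (243,165), with its open front facing the robot, the jar at (148,160), the bottle at (340,172), the handpiece at (190,227) and the spatula at (280,232). Next I'll enlarge that area.

```bash
python3 - <<'E'
import cv2
i=cv2.imread("pics/top0.png")[120:250,150:360]
i=cv2.resize(i,(798,494),interpolation=cv2.INTER_CUBIC)
cv2.imwrite("pics/c1.png",i)
E
```

```text
(no output)
```

View pics/c1.png

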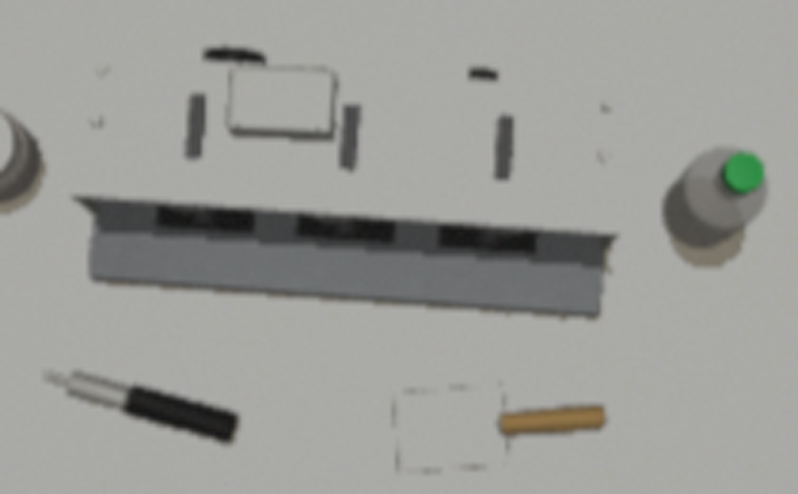

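The crop shows the hood edge from (75,198) to (616,236), rib centres at (195,126), (350,137) and (504,148), and the base-plate front edge from (92,280) to (598,317). The handpiece, spatula and bottle are clear of the console front.

```bash
cat > h.py <<'E'
from cell import env
import numpy as np
from scipy.spatial.transform import Rotation as Ro
def px(c,u,v,z):
    d=c["pose"][:3,:3]@np.linalg.solve(c["K"],[u,v,1]);o=c["pose"][:3,3]
    return o+d*(z-o[2])/d[2]
E
python3 - <<'E'
from h import *
c=env.read_camera("top")
P=lambda u,v,z:px(c,150+(u+.5)/3.8-.5,120+(v+.5)/3.8-.5,z)[:2]
obs=[(195,126,125,30,118),(350,137,125,30,0),(504,148,125,30,-118),(75,198,119,-30,210),(616,236,119,-30,-210),(92,280,20,-82.5,200),(598,317,20,-82.5,-200)]
W=np.array([P(*o[:3]) for o in obs]); L=np.array([o[3:] for o in obs])
print(W.round(1).tolist())
n=5
a,b=L[:n].mean(0),W[:n].mean(0);A=L[:n]-a;B=W[:n]-b
th=np.arctan2((A[:,0]*B[:,1]-A[:,1]*B[:,0]).sum(),(A*B).sum())
R=np.array([[np.cos(th),-np.sin(th)],[np.sin(th),np.cos(th)]])
o=b-R@a;print("yaw",th,"origin",o,"res",(W-(L@R.T+o)).round(1).tolist())
for y in(118,0,-118):print(y,o+R@[-20,y])
for n,u,v,z in(("hp1",45,376,13),("hp2",238,430,13),("sp",395,470,0),("sp2",605,417,10),("bottle",742,172,190),("bottlebase",690,225,0),("jar",0,165,85),("tin",283,100,141)):print(n,P(u,v,z).round(0), (R.T@(P(u,v,z)-o)).round(0))
s=env.state();print(s["t"],Ro.from_euler("xyz",s["tcp_rot"]).as_matrix().round(3))
E
```

```text
[[673.0, 182.4], [661.3, 64.3], [649.8, -52.5], [620.7, 275.6], [581.0, -135.6], [568.9, 280.6], [528.5, -131.2]]
yaw -0.0962832747626588 origin [631.19418323  67.41066635] res [[0.6, 0.4], [0.3, -0.2], [0.1, 0.4], [-0.8, -3.7], [-0.1, 3.2], [0.6, 6.2], [-1.3, -7.5]]
118 [622.63069659 186.78682267]
0 [611.28681632  69.33335792]
-118 [599.94293606 -48.12010682]
hp1 [492. 321.] [-163.  239.]
hp2 [444. 163.] [-195.   78.]
sp [409.  37.] [-218.  -52.]
sp2 [ 448. -135.] [-163. -219.]
bottle [ 616. -219.] [  12. -286.]
bottlebase [ 605. -212.] [   1. -281.]
jar [654. 341.] [ -3. 275.]
tin [688. 114.] [52. 52.]
0.15 [[ 0.957  0.291 -0.   ]
 [ 0.291 -0.957  0.001]
 [ 0.    -0.001 -1.   ]]
```

```bash
python3 -m crank '[[0,0,-40,0,0],[0,0,-80,0,0],[50,-36,-117,5,0],[100,-72,-117,10,0],[139,-99,-117,15,0],[173,-123,-117,20,0],[206,-147,-117,22.5,0],[239,-171,-117,22.5,0],[272,-195,-117,22.5,0],[305,-219,-117,22.5,0]]'; python3 -m crank '[[0,0,0,0,0]]'; python3 -c "
from h import *
s=env.state();print(s,Ro.from_euler('xyz',s['tcp_rot']).as_matrix().round(4))"
```

```text
t: 0.98
eef_pos: [381.3, -336.7, 350.5]
tcp_rot: [3.142, -0.0, -0.097]
ft_force: [0.4, -0.7, -0.4]
opening: 0.357
grip_force: 0.0
t: 1.07
eef_pos: [383.5, -333.6, 350.7]
tcp_rot: [-3.141, -0.001, -0.092]
ft_force: [-0.4, -0.2, 0.7]
opening: 0.284
grip_force: 0.0
{'t': 1.0667, 'joints': array([-8.46707856e-01,  2.15747531e-01,  1.66474489e+00,  1.40446115e-03,
        1.26108646e+00,  8.15836368e-01]), 'qvel': array([-0.09647862,  0.0200214 , -0.02279902, -0.03044904, -0.00383268,
       -0.11999083]), 'tau': array([  3.2067731 , -45.10231733, -27.94181764,   0.227026  ,
        -0.07840276,   1.28593594]), 'eef_pos': array([ 383.45314488, -333.62052335,  350.72051484]), 'tcp_rot': array([-3.14062769e+00, -9.26453754e-04, -9.21763897e-02]), 'ft_force': array([-0.36533648, -0.24731153,  0.68930342]), 'moment': array([ 0.00196977,  0.01986219, -0.0059007 ]), 'grip_force': 0.0, 'opening': 0.2836672831980072} [[ 9.958e-01 -9.200e-02  1.000e-03]
 [-9.200e-02 -9.958e-01  9.000e-04]
 [ 9.000e-04 -1.000e-03 -1.000e+00]]
```

```bash
python3 -m crank '[[20,-32,0,0,0],[42,-66,0,0,0],[63,-100,0,0,0],[84,-134,0,0,0],[105,-168,0,0,0],[126,-202,0,0,0],[147,-235,0,0,0],[168,-268,0,0,0],[186,-296,0,0,0],[186,-296,0,0,0]]'; python3 -m crank '[[41,0,0,0,0],[82,0,0,0,0],[123,0,0,0,0],[164,0,0,0,0],[205,0,0,0,0],[246,0,0,0,0],[287,0,0,0,0],[328,0,0,0,0],[369,0,0,0,0],[410,0,0,0,0]]';python3 -c "
from h import *
s=env.state();print(s['joints'],Ro.from_euler('xyz',s['tcp_rot']).as_matrix().round(4))"
```

```text
t: 1.9
eef_pos: [596.8, -58.0, 349.5]
tcp_rot: [-3.141, 0.0, -0.093]
ft_force: [0.5, -0.5, 0.0]
opening: 0.004
grip_force: 0.0
t: 2.73
eef_pos: [917.4, -94.5, 337.8]
tcp_rot: [3.142, -0.014, -0.098]
ft_force: [20.6, -3.7, 27.3]
opening: 0.007
grip_force: 0.0
[-1.74507616e-01  1.10229125e+00  4.66377552e-02  1.20365518e-03
  1.97823320e+00  1.49432319e+00] [[ 0.9951 -0.0974  0.0144]
 [-0.0974 -0.9952 -0.0014]
 [ 0.0145  0.     -0.9999]]
```

```bash
python3 -m crank '[[0,0,0,0,0]]'; python3 -c "
from h import *
s=env.state();print(s['joints'],s['ft_force'])";  python3 -m crank '[[-20,0,0,0,0],[-40,0,0,0,0],[-40,0,0,0,0]]';python3 -c "
from h import *
s=env.state();print(s['joints'],Ro.from_euler('xyz',s['tcp_rot']).as_matrix().round(4))"
```

```text
t: 2.82
eef_pos: [917.8, -94.5, 323.7]
tcp_rot: [-3.14, 0.005, -0.097]
ft_force: [-0.0, -0.3, -5.1]
opening: 0.007
grip_force: 0.0
[-1.74398362e-01  1.11256225e+00  5.83958305e-02  1.26723224e-03
  1.97616726e+00  1.49432908e+00] [-0.0142931  -0.32306922 -5.05426082]
t: 3.07
eef_pos: [877.5, -90.5, 338.8]
tcp_rot: [3.141, -0.022, -0.097]
ft_force: [1.5, 0.1, 0.6]
opening: 0.004
grip_force: 0.0
[-1.77846114e-01  9.07262526e-01  4.77828400e-01  1.16653578e-03
  1.73468441e+00  1.49042204e+00] [[ 9.950e-01 -9.710e-02  2.170e-02]
 [-9.710e-02 -9.953e-01 -2.700e-03]
 [ 2.180e-02  6.000e-04 -9.998e-01]]
```

```bash
cat > st.py <<'E'
from h import *
s=env.state();z=Ro.from_euler('xyz',s['tcp_rot']).as_matrix()[:,2];print(round(s['t'],2),'q',s['joints'].round(3),'p',s['eef_pos'].round(1),'zt',z.round(3),'qd',abs(s['qvel']).max().round(2),'F',s['ft_force'].round(1))
E
python3 -m crank '[[20,0,0,0,0]]'>/dev/null;python3 st.py;python3 -m crank '[[20,0,0,0,0]]'>/dev/null;python3 st.py
python3 -m crank '[[40,0,0,0,0]]'>/dev/null;python3 st.py;python3 -m crank '[[40,0,0,0,0]]'>/dev/null;python3 st.py;python3 -m crank '[[40,0,0,0,0]]'>/dev/null;python3 st.py;python3 -m crank '[[40,0,0,0,0]]'>/dev/null;python3 st.py
```

```text
3.15 q [-1.760e-01  9.690e-01  3.610e-01  1.000e-03  1.819e+00  1.492e+00] p [889.2 -90.7 332.4] zt [-0.007  0.002 -1.   ] qd 2.5 F [ 2.8 -0.3 -3.8]
3.23 q [-1.750e-01  1.050e+00  1.610e-01  1.000e-03  1.917e+00  1.494e+00] p [910.  -93.5 340.3] zt [ 0.014 -0.001 -1.   ] qd 2.22 F [ 1.8 -0.1  2.3]
3.32 q [-0.174  1.107  0.047  0.003  1.949  1.495] p [925.3 -95.1 333.8] zt [ 0.039 -0.004 -0.999] qd 0.66 F [35.3 -5.8 19.5]
3.4 q [-0.173  1.126  0.054  0.004  1.914  1.496] p [935.7 -96.  313. ] zt [ 0.047 -0.004 -0.999] qd 0.5 F [ 0.1  0.1 -2.3]
3.48 q [-0.173  1.135  0.05   0.006  1.877  1.497] p [946.5 -97.  306.8] zt [ 0.079 -0.008 -0.997] qd 0.4 F [ 0.3 -0.1  0.9]
3.57 q [-0.172  1.143  0.048  0.007  1.845  1.498] p [955.7 -97.8 300.9] zt [ 0.105 -0.011 -0.994] qd 0.38 F [-0.4  0.   0.8]
```

```bash

python3 -m crank '[[40,0,-8,0,0]]'>/dev/null;python3 -m crank '[[40,0,-8,0,0]]'>/dev/null;python3 -m crank '[[40,0,-8,0,0]]'>/dev/null;python3 -m crank '[[40,0,-8,0,0]]'>/dev/null;python3 st.py
python3 -m crank '[[40,0,-4,0,0]]'>/dev/null;python3 -m crank '[[40,0,-4,0,0]]'>/dev/null;python3 -m crank '[[40,0,-4,0,0]]'>/dev/null;python3 -m crank '[[40,0,0,0,0]]'>/dev/null;python3 st.py
python3 -m crank '[[40,0,0,0,0]]'>/dev/null;python3 -m crank '[[40,0,0,0,0]]'>/dev/null;python3 -m crank '[[40,0,0,0,0]]'>/dev/null;python3 -m crank '[[40,0,0,0,0]]'>/dev/null;python3 st.py
```

```text
3.9 q [-0.171  1.141  0.048  0.014  1.75   1.501] p [979.2 -98.8 306.8] zt [ 0.201 -0.021 -0.979] qd 0.27 F [ 1.3 -0.6 -0.1]
4.23 q [-0.17   1.147  0.048  0.02   1.65   1.502] p [1004.5 -100.7  307.3] zt [ 0.292 -0.03  -0.956] qd 0.32 F [0.4 0.2 0.6]
4.57 q [-0.17   1.152  0.048  0.026  1.551  1.503] p [1028.5 -102.6  310.4] zt [ 0.38  -0.038 -0.924] qd 0.28 F [0.8 0.4 0.1]
```

Tilting works: about 22° so far, leaning along the console's x. A few more pushes should reach 30°.

```bash

python3 -m crank '[[40,0,3,0,0]]'>/dev/null;python3 -m crank '[[40,0,3,0,0]]'>/dev/null;python3 -m crank '[[40,0,3,0,0]]'>/dev/null;python3 -m crank '[[40,0,3,0,0]]'>/dev/null;python3 -m crank '[[40,0,3,0,0]]'>/dev/null;python3 -m crank '[[40,0,3,0,0]]'>/dev/null;python3 st.py
python3 -m crank '[[-20,0,-11,0,0],[-40,0,-23,0,0],[-70,0,-40,0,0],[-70,0,-40,0,0]]'>/dev/null;python3 st.py;python3 -c "
from h import *
print(Ro.from_euler('xyz',env.state()['tcp_rot']).as_matrix().round(4))"
```

```text
5.07 q [-0.169  1.151  0.048  0.036  1.409  1.502] p [1060.2 -105.2  327.6] zt [ 0.507 -0.051 -0.861] qd 0.25 F [ 0.1 -0.4  0.1]
5.4 q [-0.176  0.854  0.706  0.044  1.05   1.48 ] p [980.  -97.5 326.1] zt [ 0.506 -0.051 -0.861] qd 1.95 F [1.1 1.  1.1]
[[ 0.857  -0.0973  0.5061]
 [-0.0829 -0.9953 -0.051 ]
 [ 0.5087  0.0018 -0.861 ]]
```

```bash
cat > go.py <<'E'
# usage: go.py cx cy z  -> tool-axis shift bringing the fingertip to console point
from h import *
import sys
th=-.0963;Rc=np.array([[np.cos(th),-np.sin(th),0],[np.sin(th),np.cos(th),0],[0,0,1]]);oc=np.array([631.2,67.4,0])
s=env.state();M=Ro.from_euler('xyz',s['tcp_rot']).as_matrix()
tip=s['eef_pos']+env.tips_ahead*M[:,2];tc=Rc.T@(tip-oc)
print('t',round(s['t'],2),'tip(console)',tc.round(1),'F(console)',(Rc.T@s['ft_force']).round(1))
v=sys.argv[1:]
for i in range(0,len(v),3):
    g=oc+Rc@np.array([float(a) for a in v[i:i+3]]);D=M.T@(g-tip);print(v[i:i+3],'shift',D.round(1),'len',np.linalg.norm(D).round(0))
E
python3 go.py -130 176 250 -130 176 150
```

```text
t 5.4 tip(console) [ 372.7 -130.6  309.7] F(console) [1.  1.1 1.1]
['-130', '176', '250'] shift [-463.2 -306.2 -205. ] len 592.0
['-130', '176', '150'] shift [-514.1 -306.4 -118.9] len 610.0
```

```bash
python3 -m crank '[[-31,-20,-14,0,0],[-62,-41,-27,0,0],[-93,-61,-41,0,0],[-124,-82,-55,0,0],[-154,-102,-68,0,0],[-185,-122,-82,0,0],[-216,-143,-96,0,0],[-247,-163,-109,0,0],[-278,-184,-123,0,0],[-309,-204,-137,0,0]]'>/dev/null; python3 -m crank '[[-31,-20,-14,0,0],[-62,-41,-27,0,0],[-93,-61,-41,0,0],[-124,-82,-55,0,0],[-154,-102,-68,0,0],[-154,-102,-68,0,0],[-154,-102,-68,0,0]]' >/dev/null; python3 st.py; python3 go.py -130 176 70; python3 -c "
from h import *
import cv2
for n in('wrist','top'):
    cv2.imwrite(f'pics/{n}1.png',env.read_camera(n)['img'])
a=cv2.imread('pics/wrist1.png');b=cv2.resize(cv2.imread('pics/top1.png')[100:260,130:370],(600,400))
cv2.imwrite('pics/t1.png',b)"
```

```text
6.82 q [ 0.474  0.267  1.932 -0.552  0.549  2.557] p [509.  257.4 268.4] zt [ 0.506 -0.048 -0.861] qd 0.05 F [ 0.1 -0.2  0.3]
t 6.82 tip(console) [-130.2  177.4  252. ] F(console) [ 0.1 -0.2  0.3]
['-130', '176', '70'] shift [-92.4   1.3 156.8] len 182.0
```

View pics/wrist1.png

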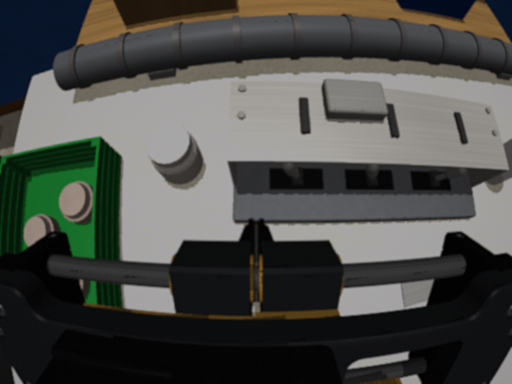

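The wrist view shows the closed fingers at (257,225), left of the left lever's bay, which matches the plan. Joint 6 is near its limit, so I'll make a half turn before descending.

```bash
python3 -m crank '[[0,0,0,-7,0],[0,0,0,-14,0],[0,0,0,-21,0],[0,0,0,-28,0],[0,0,0,-35,0],[0,0,0,-42,0],[0,0,0,-49,0],[0,0,0,-56,0],[0,0,0,-63,0],[0,0,0,-70,0]]'>/dev/null; python3 -m crank '[[0,0,0,-7,0],[0,0,0,-14,0],[0,0,0,-21,0],[0,0,0,-28,0],[0,0,0,-35,0],[0,0,0,-42,0],[0,0,0,-49,0],[0,0,0,-56,0],[0,0,0,-63,0],[0,0,0,-70,0]]'>/dev/null;  python3 -m crank '[[0,0,0,-7,0],[0,0,0,-14,0],[0,0,0,-21,0],[0,0,0,-28,0],[0,0,0,-35,0],[0,0,0,-40,0],[0,0,0,-40,0],[0,0,0,-40,0]]'>/dev/null; python3 st.py; python3 go.py -130 176 120 -120 176 58
```

```text
9.25 q [ 0.469  0.269  1.931 -0.552  0.55  -0.582] p [510.9 255.  267.7] zt [ 0.505 -0.051 -0.862] qd 0.02 F [ 0.5 -0.3  0.3]
t 9.25 tip(console) [-128.1  175.2  251.3] F(console) [ 0.5 -0.2  0.3]
['-130', '176', '120'] shift [ 68.3   0.8 112.2] len 131.0
['-120', '176', '58'] shift [ 91.1   0.8 170.6] len 193.0
```

```bash
python3 -m crank '[[17,0,32,0,0],[34,0,64,0,0],[51,0,96,0,0],[68,0,128,0,0],[82,1,154,0,0],[91,1,171,0,0],[91,1,171,0,0],[91,1,171,0,0]]'>/dev/null; python3 st.py; python3 go.py -60 176 55 -28 176 55;python3 -c "
from h import *
import cv2
cv2.imwrite('pics/w2.png',env.read_camera('wrist')['img'])"
```

```text
9.92 q [ 0.46   0.568  2.029 -1.133  0.288  0.052] p [529.7 263.4  94.7] zt [ 0.468 -0.056 -0.882] qd 0.04 F [-0.7 -1.5 -0.1]
t 9.92 tip(console) [-111.   185.2   78. ] F(console) [-0.6 -1.5 -0.1]
['-60', '176', '55'] shift [-34.2  -8.6  44.4] len 57.0
['-28', '176', '55'] shift [-62.4  -8.4  59.4] len 87.0
```

View pics/w2.png

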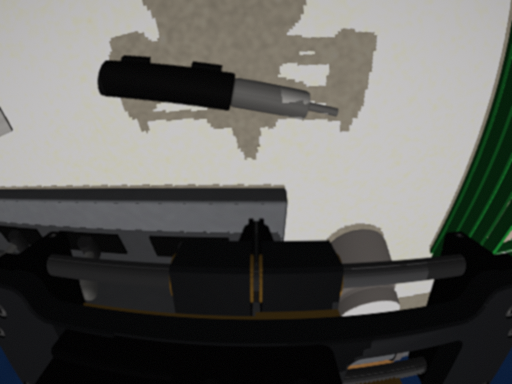

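Joint 4 reached its limit at this low, close-in point. The wrist view shows the tip in front of the left end of the base plate, touching nothing. I'll fit the arm geometry to find an approach that stays in range.

```bash
cat > kin.py <<'E'
import numpy as np
from scipy.optimize import least_squares
D=[([-1.381,.491,1.559],[182.2,-597.9,233.7],[0,0,-1]),([-.8467,.2157,1.6647],[383.5,-333.6,350.7],[0,0,-1]),
([-.1778,.9073,.4778],[877.5,-90.5,338.8],[.0217,-.0027,-1]),([-.173,1.135,.05],[946.5,-97,306.8],[.079,-.008,-.997]),
([-.171,1.141,.048],[979.2,-98.8,306.8],[.201,-.021,-.979]),([-.17,1.152,.048],[1028.5,-102.6,310.4],[.38,-.038,-.924]),([-.169,1.151,.048],[1060.2,-105.2,327.6],[.507,-.051,-.861]),
([-.176,.854,.706],[980,-97.5,326.1],[.506,-.051,-.861]),([.474,.267,1.932],[509,257.4,268.4],[.506,-.048,-.861]),([.469,.269,1.931],[510.9,255,267.7],[.505,-.051,-.862]),([.46,.568,2.029],[529.7,263.4,94.7],[.468,-.056,-.882])]
def W(p,q):
    a,d,L2,L3,e,Lt=p;q1,q2,q3=q;s=q2+q3
    r=a+L2*np.sin(q2)+L3*np.sin(s)+e*np.cos(s);z=d+L2*np.cos(q2)+L3*np.cos(s)-e*np.sin(s)
    return np.array([r*np.cos(q1),r*np.sin(q1),z])
f=least_squares(lambda p:np.concatenate([W(p,q)+p[5]*np.array(z)-t for q,t,z in D]),[0,350,500,450,0,300],loss='soft_l1')
p=f.x
def ik(tcp,zt):
    w=np.array(tcp)-p[5]*np.array(zt)
    q=least_squares(lambda q:W(p,q)-w,[np.arctan2(w[1],w[0]),.5,1.8]).x
    q1,s=q[0],q[1]+q[2]
    fz=np.array([np.sin(s)*np.cos(q1),np.sin(s)*np.sin(q1),np.cos(s)]);fy=np.array([-np.sin(q1),np.cos(q1),0]);fx=np.cross(fy,fz)
    q5=np.arccos(np.dot(fz,zt));q4=np.arctan2(np.dot(zt,fy),np.dot(zt,fx));return np.r_[q,q4,q5]
if __name__=="__main__":
    print(p.round(1),np.abs(f.fun).max())
    for q,t,z in D[-4:]:print(ik(t,np.array(z)/np.linalg.norm(z)).round(3))
    th=-.0963;c,s=np.cos(th),np.sin(th)
    def tip(x,y,z,lean=30,az=0):
        l,A=np.radians(lean),th+np.radians(az);zt=np.array([np.sin(l)*np.cos(A),np.sin(l)*np.sin(A),-np.cos(l)])
        t=np.array([631.2+c*x-s*y,67.4+s*x+c*y,z]);return ik(t-19*zt,zt).round(2)
    for az in(0,10,20):
        for P in[(-28,176,55),(-28,118,55),(-48,176,90),(-75,176,135),(-28,58,55),(-28,-60,55),(-28,-120,55)]:print(az,P,tip(*P,az=az))
E
python3 kin.py
```

```text
[-25.  189.  608.6 425.1  65.3 238.2] 69.50736371898151
[-9.900e-02  8.620e-01  6.820e-01 -1.000e-03  1.064e+00]
[ 0.605  0.309  1.867 -0.592  0.628]
[ 0.6    0.31   1.866 -0.591  0.628]
[ 0.585  0.595  1.949 -0.992  0.373]
0 (-28, 176, 55) [ 0.48  0.68  1.83 -1.02  0.33]
0 (-28, 118, 55) [ 0.39  0.66  1.9  -1.16  0.26]
0 (-48, 176, 90) [ 0.5   0.61  1.86 -0.92  0.36]
0 (-75, 176, 135) [ 0.53  0.52  1.88 -0.8   0.42]
0 (-28, 58, 55) [ 0.28  0.64  1.96 -1.34  0.19]
0 (-28, -60, 55) [ 0.05  0.62  2.03 -1.99  0.08]
0 (-28, -120, 55) [-0.08  0.62  2.05 -2.96  0.05]
10 (-28, 176, 55) [ 0.45  0.68  1.86 -1.01  0.21]
10 (-28, 118, 55) [ 0.35  0.65  1.92 -1.17  0.15]
10 (-48, 176, 90) [ 0.47  0.61  1.88 -0.87  0.25]
10 (-75, 176, 135) [ 0.49  0.51  1.91 -0.72  0.31]
10 (-28, 58, 55) [ 0.24  0.64  1.98 -1.46  0.08]
10 (-28, -60, 55) [0.   0.62 2.04 2.33 0.05]
10 (-28, -120, 55) [-0.13  0.62  2.04  1.88  0.11]
20 (-28, 176, 55) [ 0.41  0.67  1.87 -0.76  0.11]
20 (-28, 118, 55) [ 0.31  0.65  1.93 -0.65  0.04]
20 (-48, 176, 90) [ 0.42  0.6   1.9  -0.59  0.15]
20 (-75, 176, 135) [ 0.45  0.51  1.92 -0.46  0.22]
20 (-28, 58, 55) [0.19 0.64 1.98 1.49 0.03]
20 (-28, -60, 55) [-0.05  0.62  2.03  1.65  0.15]
20 (-28, -120, 55) [-0.17  0.62  2.02  1.53  0.21]
```

```bash
sed -i 's/a,d,L2,L3,e,Lt=p;/a,d,L2,L3,e,Lt,b=p;/; s/return np.array(\[r\*np.cos(q1),r\*np.sin(q1),z\])/return np.array([r*np.cos(q1)-b*np.sin(q1),r*np.sin(q1)+b*np.cos(q1),z])/; s/\[0,350,500,450,0,300\]/[0,350,500,450,0,300,66]/' kin.py; python3 kin.py
```

```text
[3.000e-01 1.970e+02 5.865e+02 4.108e+02 4.310e+01 2.529e+02 6.600e+01] 0.26177673029866355
[-0.176  0.854  0.706  0.044  1.05 ]
[ 0.474  0.267  1.932 -0.552  0.549]
[ 0.469  0.269  1.931 -0.551  0.549]
[ 0.46   0.568  2.029 -1.136  0.289]
0 (-28, 176, 55) [ 0.37  0.66  1.91 -1.19  0.24]
0 (-28, 118, 55) [ 0.27  0.64  1.99 -1.44  0.18]
0 (-48, 176, 90) [ 0.39  0.59  1.93 -1.02  0.28]
0 (-75, 176, 135) [ 0.41  0.49  1.96 -0.84  0.33]
0 (-28, 58, 55) [ 0.16  0.62  2.05 -1.83  0.13]
0 (-28, -60, 55) [-0.09  0.59  2.12 -3.12  0.1 ]
0 (-28, -120, 55) [-0.22  0.59  2.14  2.6   0.12]
10 (-28, 176, 55) [ 0.33  0.65  1.94 -1.26  0.13]
10 (-28, 118, 55) [ 0.22  0.63  2.01 -1.77  0.07]
10 (-48, 176, 90) [ 0.34  0.58  1.96 -0.96  0.16]
10 (-75, 176, 135) [ 0.37  0.48  1.98 -0.7   0.22]
10 (-28, 58, 55) [ 0.11  0.61  2.06 -2.9   0.06]
10 (-28, -60, 55) [-0.14  0.59  2.13  2.26  0.14]
10 (-28, -120, 55) [-0.27  0.59  2.13  1.99  0.19]
20 (-28, 176, 55) [ 0.28  0.65  1.95 -0.74  0.02]
20 (-28, 118, 55) [0.18 0.63 2.02 2.15 0.04]
20 (-48, 176, 90) [ 0.3   0.57  1.98 -0.32  0.07]
20 (-75, 176, 135) [ 0.32  0.47  2.   -0.23  0.15]
20 (-28, 58, 55) [0.06 0.61 2.07 2.06 0.11]
20 (-28, -60, 55) [-0.19  0.6   2.12  1.8   0.22]
20 (-28, -120, 55) [-0.32  0.6   2.11  1.64  0.28]
```

```bash
cat >> kin.py <<'E'
    print()
    for lean in(40,45,50):
        for az in(0,):
            print(lean,az,*[tip(x,y,z,lean,az)[3:] for x,y,z in[(-120,176,80),(-28,176,55),(-28,118,55),(-28,58,55),(-28,0,55),(-28,-60,55),(-28,-120,55),(-100,-120,80)]])
E
python3 kin.py|tail -3
```

```text
40 0 [-2.08  0.43] [-2.07  0.36] [-2.36  0.36] [-2.65  0.37] [-2.9  0.4] [-3.13  0.42] [2.93 0.43] [2.92 0.5 ]
45 0 [-2.23  0.55] [-2.27  0.48] [-2.51  0.5 ] [-2.74  0.53] [-2.94  0.56] [-3.14  0.58] [2.96 0.6 ] [2.94 0.69]
50 0 [-2.32  0.68] [-2.39  0.6 ] [-2.59  0.64] [-2.78  0.68] [-2.96  0.72] [-3.14  0.76] [2.97 0.77] [2.96 0.88]
```

```bash
sed -i 's/for lean in(40,45,50)/for lean in(16,19,22,25)/;s/for az in(0,):/for az in(-10,0,10,20):/' kin.py
python3 kin.py|tail -16
```

```text
16 -10 [-0.4   0.47] [-0.33  0.51] [-0.32  0.45] [-0.3  0.4] [-0.25  0.35] [-0.18  0.32] [-0.08  0.3 ] [-0.08  0.26]
16 0 [-0.33  0.41] [-0.25  0.46] [-0.23  0.41] [-0.17  0.36] [-0.1   0.33] [-0.   0.3] [0.1 0.3] [0.14 0.26]
16 10 [-0.22  0.37] [-0.15  0.43] [-0.1   0.38] [-0.02  0.34] [0.07 0.32] [0.18 0.31] [0.27 0.32] [0.33 0.28]
16 20 [-0.08  0.35] [-0.02  0.41] [0.05 0.37] [0.14 0.35] [0.23 0.34] [0.32 0.34] [0.39 0.36] [0.45 0.33]
19 -10 [-0.53  0.43] [-0.44  0.46] [-0.45  0.39] [-0.43  0.33] [-0.38  0.28] [-0.28  0.24] [-0.13  0.22] [-0.14  0.17]
19 0 [-0.46  0.36] [-0.36  0.4 ] [-0.33  0.34] [-0.27  0.28] [-0.16  0.24] [-0.01  0.22] [0.17 0.22] [0.25 0.18]
19 10 [-0.33  0.3 ] [-0.22  0.35] [-0.15  0.3 ] [-0.03  0.26] [0.12 0.24] [0.28 0.24] [0.42 0.25] [0.53 0.22]
19 20 [-0.12  0.27] [-0.03  0.33] [0.08 0.29] [0.22 0.27] [0.36 0.27] [0.48 0.28] [0.56 0.31] [0.66 0.28]
22 -10 [-0.69  0.4 ] [-0.58  0.42] [-0.61  0.35] [-0.62  0.28] [-0.59  0.22] [-0.49  0.17] [-0.25  0.14] [-0.33  0.09]
22 0 [-0.65  0.31] [-0.5   0.34] [-0.49  0.27] [-0.43  0.21] [-0.29  0.16] [-0.01  0.14] [0.33 0.14] [0.55 0.1 ]
22 10 [-0.51  0.24] [-0.32  0.28] [-0.24  0.22] [-0.06  0.18] [0.21 0.16] [0.5  0.16] [0.68 0.19] [0.89 0.17]
22 20 [-0.2   0.19] [-0.04  0.25] [0.13 0.21] [0.36 0.19] [0.58 0.2 ] [0.74 0.23] [0.8  0.27] [0.95 0.25]
25 -10 [-0.88  0.38] [-0.76  0.38] [-0.82  0.31] [-0.89  0.24] [-0.95  0.17] [-0.95  0.11] [-0.71  0.06] [-1.62  0.03]
25 0 [-0.89  0.28] [-0.7   0.29] [-0.74  0.22] [-0.75  0.15] [-0.64  0.09] [-0.03  0.05] [0.86 0.07] [1.62 0.06]
25 10 [-0.81  0.18] [-0.51  0.21] [-0.43  0.14] [-0.13  0.09] [0.52 0.07] [1.01 0.11] [1.13 0.16] [1.43 0.15]
25 20 [-0.42  0.11] [-0.08  0.16] [0.25 0.13] [0.7  0.12] [0.99 0.15] [1.11 0.2 ] [1.11 0.25] [1.28 0.25]
```

```bash
python3 -m crank '[[19,0,35,0,0]]'>/dev/null;python3 st.py;python3 -m crank '[[19,0,35,0,0]]'>/dev/null;python3 st.py;python3 go.py
```

```text
10.05 q [ 0.46   0.614  2.006 -1.134  0.279  0.058] p [537.  269.3  72.7] zt [ 0.449 -0.056 -0.892] qd 0.72 F [1.1 0.6 0.4]
10.13 q [ 0.46   0.674  1.98  -1.134  0.27   0.067] p [544.3 275.3  43.3] zt [ 0.423 -0.06  -0.904] qd 0.7 F [ 0.3  0.3 -1. ]
t 10.13 tip(console) [-98.4 198.2  26.1] F(console) [ 0.3  0.3 -1. ]
```

```bash
python3 -m crank '[[0,-5,-35,0,0],[7,-10,-65,0,0],[20,-20,-98,0,0],[20,-20,-98,0,0]]'>/dev/null;python3 st.py;python3 go.py; python3 -m crank '[[36,0,18,0,0]]'>/dev/null;python3 st.py;python3 -m crank '[[36,0,18,0,0]]'>/dev/null;python3 st.py;python3 go.py
```

```text
10.47 q [ 0.498  0.472  2.078 -0.857  0.344 -0.191] p [479.4 262.3 125.4] zt [ 0.422 -0.061 -0.905] qd 0.1 F [ 2.6  0.2 -0.1]
t 10.47 tip(console) [-161.7  179.   108.2] F(console) [ 2.6  0.4 -0.1]
10.55 q [ 0.513  0.499  2.108 -1.015  0.315 -0.011] p [470.8 264.6 108.5] zt [ 0.429 -0.061 -0.901] qd 2.55 F [ 0.8 -0.7 -0.2]
10.63 q [ 0.546  0.535  2.143 -1.135  0.3    0.16 ] p [448.9 270.5  84.4] zt [ 0.409 -0.066 -0.91 ] qd 1.87 F [ 2.1 -2.3 -0.1]
t 10.63 tip(console) [-193.2  184.1   67.1] F(console) [ 2.3 -2.1 -0.1]
```

```bash
python3 -m crank '[[38,0,-10,0,0]]'>/dev/null;python3 st.py;python3 -m crank '[[38,0,-10,0,0]]'>/dev/null;python3 st.py;python3 go.py;python3 -m crank '[[38,0,-10,0,0]]'>/dev/null;python3 st.py;python3 go.py
```

```text
10.72 q [ 0.603  0.523  2.185 -1.13   0.316  0.221] p [412.3 277.9  81.9] zt [ 0.389 -0.073 -0.918] qd 0.74 F [-0.3 -0.1 -0.3]
10.8 q [ 0.671  0.502  2.226 -1.134  0.334  0.282] p [375.3 285.9  84.6] zt [ 0.382 -0.076 -0.921] qd 0.81 F [ 0.4  0.1 -0. ]
t 10.8 tip(console) [-268.4  192.1   67.1] F(console) [ 0.4  0.2 -0. ]
10.88 q [ 0.745  0.486  2.264 -1.134  0.352  0.356] p [337.7 293.6  85.6] zt [ 0.376 -0.079 -0.923] qd 0.9 F [0.2 1.5 0.6]
t 10.88 tip(console) [-306.6  196.2   68.1] F(console) [0.  1.5 0.6]
```

```bash
python3 go.py -110 176 90 -28 176 55; python3 - <<'E'
import kin,numpy as np
E
python3 -c "
from h import *
print(Ro.from_euler('xyz',env.state()['tcp_rot']).as_matrix().round(4))"
```

```text
t 10.88 tip(console) [-306.6  196.2   68.1] F(console) [0.  1.5 0.6]
['-110', '176', '90'] shift [-190.2  -16.7   55.7] len 199.0
['-28', '176', '55'] shift [-252.6  -13.7  119.3] len 280.0
[[-0.9192  0.1175  0.3759]
 [ 0.0946  0.9924 -0.0787]
 [-0.3823 -0.0368 -0.9233]]
```

```bash
python3 -m crank '[[-32,-3,5,0,0],[-64,-6,10,0,0],[-96,-9,20,0,0],[-128,-12,30,0,0],[-160,-15,43,0,0],[-190,-17,56,0,0],[-190,-17,56,0,0],[-190,-17,56,0,0]]'>/dev/null;python3 st.py; python3 go.py -28 176 55
```

```text
11.55 q [ 0.431  0.547  1.964 -0.662  0.383 -0.441] p [533.7 253.9 107.1] zt [ 0.377 -0.08  -0.923] qd 0.05 F [-0.1  0.4  0.1]
t 11.55 tip(console) [-107.7  175.5   89.6] F(console) [-0.1  0.3  0.1]
['-28', '176', '55'] shift [-60.4   3.6  62.4] len 87.0
```

```bash
python3 -m crank '[[-10,1,10,0,0],[-20,1,21,0,0],[-30,2,31,0,0],[-40,2,42,0,0],[-50,3,52,0,0],[-60,4,62,0,0],[-60,4,62,0,0],[-60,4,62,0,0]]'>/dev/null;python3 st.py; python3 go.py -28 156 55 -28 146 55 -28 136 55; python3 -c "
from h import *
import cv2
cv2.imwrite('pics/w3.png',env.read_camera('wrist')['img'])"
```

```text
12.22 q [ 0.365  0.668  1.822 -0.598  0.379 -0.568] p [611.3 247.9  70.8] zt [ 0.374 -0.08  -0.924] qd 0.02 F [-0.3  0.5 -0.9]
t 12.22 tip(console) [-29.9 176.9  53.2] F(console) [-0.3  0.5 -0.9]
['-28', '156', '55'] shift [ -2.5 -21.   -0. ] len 21.0
['-28', '146', '55'] shift [ -2.6 -31.    0.4] len 31.0
['-28', '136', '55'] shift [ -2.6 -40.9   0.9] len 41.0
```

View pics/w3.png

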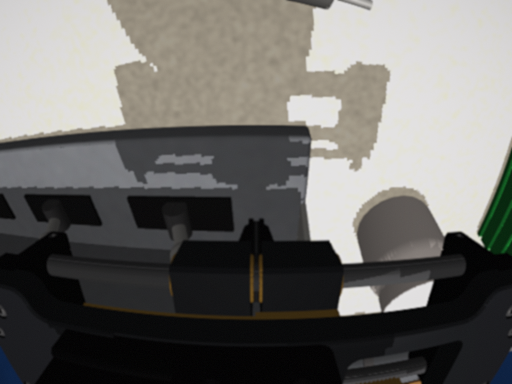

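The wrist view shows the tip under the hood to the left of the left lever, whose post is at (178,215), with no contact. Now I'll feel rightwards in small steps.

```bash
python3 -m crank '[[-2,-4,0,0,0],[-2,-8,0,0,0],[-2,-11,0,0,0],[-2,-11,0,0,0]]'>/dev/null;python3 go.py;python3 -m crank '[[0,-2,0,0,0],[0,-2,0,0,0]]'>/dev/null;python3 go.py;python3 -m crank '[[0,-2,0,0,0],[0,-2,0,0,0]]'>/dev/null;python3 go.py;python3 -m crank '[[0,-2,0,0,0],[0,-2,0,0,0]]'>/dev/null;python3 go.py;python3 -m crank '[[0,-2,0,0,0],[0,-2,0,0,0]]'>/dev/null;python3 go.py
```

```text
t 12.6 tip(console) [-28.7 165.6  55.7] F(console) [ 1.   0.4 -0.2]
t 12.77 tip(console) [-28.6 164.   55.6] F(console) [ 0.1 -0.4 -0.1]
t 12.93 tip(console) [-28.6 162.1  55.5] F(console) [-0.4  0.2 -1. ]
t 13.1 tip(console) [-28.7 160.   55.6] F(console) [-0.7 -0.8 -0.8]
t 13.27 tip(console) [-28.7 158.   55.6] F(console) [ 0.2  0.3 -0.7]
```

```bash
python3 -m crank '[[0,-2,0,0,0],[0,-2,0,0,0]]'>/dev/null;python3 go.py;python3 -m crank '[[0,-2,0,0,0],[0,-2,0,0,0]]'>/dev/null;python3 go.py;python3 -m crank '[[0,-2,0,0,0],[0,-2,0,0,0]]'>/dev/null;python3 go.py;python3 -m crank '[[0,-2,0,0,0],[0,-2,0,0,0]]'>/dev/null;python3 go.py;python3 -m crank '[[0,-2,0,0,0],[0,-2,0,0,0]]'>/dev/null;python3 go.py
```

```text
t 13.43 tip(console) [-28.7 156.   55.7] F(console) [-0.2 -1.   0.1]
t 13.6 tip(console) [-28.8 154.   55.8] F(console) [-0.1 -0.5 -0.3]
t 13.77 tip(console) [-28.8 152.   55.9] F(console) [-0.2  0.3 -0.4]
t 13.93 tip(console) [-28.8 150.   56. ] F(console) [ 0.6 -0.3  0.2]
t 14.1 tip(console) [-28.8 148.4  56.1] F(console) [-0.9  2.7 -0.3]
```

```bash
python3 -m crank '[[0,-2,0,0,0],[0,-2,0,0,0]]'>/dev/null;python3 go.py;python3 -m crank '[[0,-2,0,0,0],[0,-2,0,0,0]]'>/dev/null;python3 go.py;python3 -m crank '[[0,-2,0,0,0],[0,-2,0,0,0]]'>/dev/null;python3 go.py;python3 -m crank '[[0,-2,0,0,0],[0,-2,0,0,0]]'>/dev/null;python3 go.py;python3 -m crank '[[0,-2,0,0,0],[0,-2,0,0,0]]'>/dev/null;python3 go.py
```

```text
t 14.27 tip(console) [-29.  146.4  56.2] F(console) [-2.   4.3  0.6]
t 14.43 tip(console) [-29.1 144.3  56.3] F(console) [-2.4  4.4  1.4]
t 14.6 tip(console) [-29.1 142.2  56.4] F(console) [-4.1  2.2  1.4]
t 14.77 tip(console) [-29.1 140.2  56.4] F(console) [-2.7  2.   1.7]
t 14.93 tip(console) [-29.1 138.   56.4] F(console) [-2.8  2.6  1. ]
```

```bash
python3 -m crank '[[-3,0,1,0,0],[-5,-1,2,0,0],[-5,-2,2,0,0]]'>/dev/null;python3 go.py;python3 -m crank '[[0,-2,0,0,0],[0,-2,0,0,0]]'>/dev/null;python3 go.py;python3 -m crank '[[0,-2,0,0,0],[0,-2,0,0,0]]'>/dev/null;python3 go.py;python3 -m crank '[[0,-2,0,0,0],[0,-2,0,0,0]]'>/dev/null;python3 go.py
```

```text
t 15.18 tip(console) [-23.2 136.   56.5] F(console) [0.2 1.1 0.9]
t 15.35 tip(console) [-23.6 133.6  56.6] F(console) [-0.3  0.7 -0.8]
t 15.52 tip(console) [-23.8 131.8  56.7] F(console) [ 0.2  0.1 -0.7]
t 15.68 tip(console) [-23.9 129.9  56.8] F(console) [ 0.6 -0.7  0.2]
```

The force built up from contact at y≈148 (tip centre) and vanished at about 133, so the left lever was off and has snapped over to on. On to the middle one.

```bash
python3 -m crank '[[0,4,0,0,0],[18,4,-8,0,0],[38,4,-16,0,0],[38,-30,-16,0,0],[38,-68,-16,0,0],[38,-71,-16,0,0],[38,-71,-16,0,0]]'>/dev/null;python3 go.py -25 58 55;python3 st.py
```

```text
t 16.27 tip(console) [-66.2  58.8  60.1] F(console) [-0.3  0.8  0.6]
['-25', '58', '55'] shift [-36.2   0.3  20.4] len 42.0
16.27 q [ 0.184  0.578  2.038 -0.752  0.217 -0.564] p [563.8 133.8  77.6] zt [ 0.375 -0.08  -0.924] qd 0.04 F [-0.2  0.8  0.6]
```

```bash
python3 -m crank '[[-12,0,7,0,0],[-24,0,14,0,0],[-36,0,20,0,0],[-36,-5,20,0,0],[-36,-10,20,0,0],[-36,-14,20,0,0],[-36,-14,20,0,0]]'>/dev/null;python3 go.py;python3 -m crank '[[0,-2,0,0,0],[0,-2,0,0,0]]'>/dev/null;python3 go.py;python3 -m crank '[[0,-2,0,0,0],[0,-2,0,0,0]]'>/dev/null;python3 go.py;python3 -m crank '[[0,-2,0,0,0],[0,-2,0,0,0]]'>/dev/null;python3 go.py;python3 -m crank '[[0,-2,0,0,0],[0,-2,0,0,0]]'>/dev/null;python3 go.py;python3 -m crank '[[0,-2,0,0,0],[0,-2,0,0,0]]'>/dev/null;python3 go.py;python3 -m crank '[[0,-2,0,0,0],[0,-2,0,0,0]]'>/dev/null;python3 go.py
```

```text
t 16.85 tip(console) [-26.6  44.7  55.6] F(console) [ 0.1 -0.8 -1. ]
t 17.02 tip(console) [-26.1  43.   55.8] F(console) [-0.4 -0.4  0.5]
t 17.18 tip(console) [-26.   41.   55.9] F(console) [-0.  -0.7  1.1]
t 17.35 tip(console) [-26.   38.9  55.9] F(console) [ 1.  -0.2  0.2]
t 17.52 tip(console) [-26.   36.9  55.9] F(console) [ 0.4 -0.1 -0.7]
t 17.68 tip(console) [-25.8  35.2  56.2] F(console) [-0.3  3.   0.8]
t 17.85 tip(console) [-26.1  33.1  56.2] F(console) [-1.6  4.3  1.8]
```

```bash
python3 -m crank '[[0,-2,0,0,0],[0,-4,0,0,0],[0,-4,0,0,0]]'>/dev/null;python3 go.py;python3 -m crank '[[0,-2,0,0,0],[0,-4,0,0,0],[0,-4,0,0,0]]'>/dev/null;python3 go.py;python3 -m crank '[[0,-2,0,0,0],[0,-2,0,0,0]]'>/dev/null;python3 go.py;python3 -m crank '[[0,-2,0,0,0],[0,-2,0,0,0]]'>/dev/null;python3 go.py;python3 -m crank '[[0,-2,0,0,0],[0,-2,0,0,0]]'>/dev/null;python3 go.py
```

```text
t 18.1 tip(console) [-26.3  28.8  56.2] F(console) [-2.   2.3  1.6]
t 18.35 tip(console) [-26.2  24.7  56.4] F(console) [-1.4  1.9  0.8]
t 18.52 tip(console) [-26.2  22.8  56.5] F(console) [-1.   1.   1.2]
t 18.68 tip(console) [-26.2  20.8  56.5] F(console) [0.3 1.  0.4]
t 18.85 tip(console) [-26.3  18.8  56.6] F(console) [-0.2  0.7 -1. ]
```

```bash
python3 -m crank '[[0,-2,0,0,0],[0,-2,0,0,0],[0,-2,0,0,0]]'>/dev/null;python3 go.py;python3 -m crank '[[0,4,0,0,0],[18,4,-8,0,0],[38,4,-16,0,0],[38,-30,-16,0,0],[38,-66,-16,0,0],[38,-76,-16,0,0],[38,-76,-16,0,0]]'>/dev/null;python3 go.py -26 -60 55;python3 st.py
```

```text
t 19.1 tip(console) [-26.4  16.9  56.7] F(console) [-0.1 -0.3  0.4]
t 19.68 tip(console) [-69.  -59.9  60.1] F(console) [-0.3  1.1  0.3]
['-26', '-60', '55'] shift [-37.8   1.   21. ] len 43.0
19.68 q [-0.065  0.548  2.128 -0.632  0.095 -0.906] p [549.7  16.   77.6] zt [ 0.375 -0.081 -0.924] qd 0.14 F [-0.2  1.1  0.3]
```

```bash
python3 -m crank '[[-12,0,7,0,0],[-24,0,14,0,0],[-38,1,21,0,0],[-38,-5,21,0,0],[-38,-10,21,0,0],[-38,-13,21,0,0],[-38,-13,21,0,0]]'>/dev/null;python3 go.py;python3 -m crank '[[0,-2,0,0,0],[0,-2,0,0,0]]'>/dev/null;python3 go.py;python3 -m crank '[[0,-2,0,0,0],[0,-2,0,0,0]]'>/dev/null;python3 go.py;python3 -m crank '[[0,-2,0,0,0],[0,-2,0,0,0]]'>/dev/null;python3 go.py;python3 -m crank '[[0,-2,0,0,0],[0,-2,0,0,0]]'>/dev/null;python3 go.py;python3 -m crank '[[0,-2,0,0,0],[0,-2,0,0,0]]'>/dev/null;python3 go.py;python3 -m crank '[[0,-2,0,0,0],[0,-2,0,0,0]]'>/dev/null;python3 go.py; python3 st.py
```

```text
t 20.27 tip(console) [-26.1 -71.6  55.4] F(console) [-0.5  0.7 -0.3]
t 20.43 tip(console) [-26.2 -73.7  55.7] F(console) [-0.3  0.1 -0.3]
t 20.6 tip(console) [-26.2 -76.   55.7] F(console) [1.1 1.2 0.1]
t 20.77 tip(console) [-26.3 -78.2  55.8] F(console) [ 0.3 -0.4 -0.1]
t 20.93 tip(console) [-26.3 -80.2  55.9] F(console) [0.1 1.  0.3]
t 21.1 tip(console) [-26.3 -82.2  55.9] F(console) [-0.8 -0.3  0.6]
t 21.27 tip(console) [-26.3 -84.2  56. ] F(console) [-0.8 -0.3 -0. ]
21.27 q [-0.118  0.586  2.038 -0.27   0.131 -1.319] p [589.8 -12.4  73.6] zt [ 0.375 -0.079 -0.924] qd 0.02 F [-0.8 -0.2 -0. ]
```

```bash
python3 -m crank '[[0,-2,0,0,0],[0,-2,0,0,0]]'>/dev/null;python3 go.py;python3 -m crank '[[0,-2,0,0,0],[0,-2,0,0,0]]'>/dev/null;python3 go.py;python3 -m crank '[[0,-2,0,0,0],[0,-2,0,0,0]]'>/dev/null;python3 go.py;python3 -m crank '[[0,-2,0,0,0],[0,-2,0,0,0]]'>/dev/null;python3 go.py;python3 -m crank '[[0,-2,0,0,0],[0,-2,0,0,0]]'>/dev/null;python3 go.py
```

```text
t 21.43 tip(console) [-26.4 -86.2  56. ] F(console) [-0.  -0.3 -0.1]
t 21.6 tip(console) [-26.4 -88.2  56.1] F(console) [-0.4 -0.2 -0.1]
t 21.77 tip(console) [-26.5 -90.2  56.3] F(console) [-0.8  1.   1.2]
t 21.93 tip(console) [-26.5 -92.2  56.3] F(console) [ 0.4 -0.3 -0.3]
t 22.1 tip(console) [-26.6 -94.2  56.4] F(console) [-0.5  0.4  0.2]
```

```bash
python3 -m crank '[[0,-2,0,0,0],[0,-2,0,0,0]]'>/dev/null;python3 go.py;python3 -m crank '[[0,-2,0,0,0],[0,-2,0,0,0]]'>/dev/null;python3 go.py;python3 -m crank '[[0,-1,0,0,0],[0,-1,0,0,0]]'>/dev/null;python3 go.py;python3 -m crank '[[0,-1,0,0,0],[0,-1,0,0,0]]'>/dev/null;python3 go.py
```

```text
t 22.27 tip(console) [-26.6 -96.2  56.5] F(console) [ 0.1 -0.8  0.4]
t 22.43 tip(console) [-26.7 -98.2  56.5] F(console) [ 1.  -0.1  0.7]
t 22.6 tip(console) [-26.7 -99.1  56.6] F(console) [0.  0.6 0.8]
t 22.77 tip(console) [ -26.7 -100.    56.6] F(console) [ 0.  -0.9  0.1]
```

No contact down to 18 mm left of the right pivot's nominal position, so that lever is already on. I'll withdraw and take a look.

```bash
python3 -m crank '[[0,5,0,0,0],[18,5,-8,0,0],[38,5,-16,0,0],[60,20,-40,0,0],[75,45,-70,0,0],[85,70,-100,0,0],[95,95,-130,0,0],[105,120,-150,0,0],[105,120,-150,0,0],[105,120,-150,0,0]]'>/dev/null;python3 st.py;python3 go.py;python3 -c "
from h import *
import cv2
w=env.read_camera('wrist')['img'];t=env.read_camera('top')['img'];cv2.imwrite('pics/w4.png',w)
cv2.imwrite('pics/wt4.png',np.vstack([cv2.resize(w[40:240],(768,300),interpolation=cv2.INTER_CUBIC),cv2.resize(t[125:245,130:370],(600,300)) if 0 else cv2.resize(t[130:240,110:392],(768,300))]))"
```

```text
23.6 q [ 0.187  0.284  2.227 -0.52   0.299 -0.806] p [448.6 114.4 169.2] zt [ 0.378 -0.077 -0.923] qd 0.06 F [ 0.4 -0.  -0.3]
t 23.6 tip(console) [-179.    28.4  151.7] F(console) [ 0.4 -0.  -0.3]
```

View pics/wt4.png

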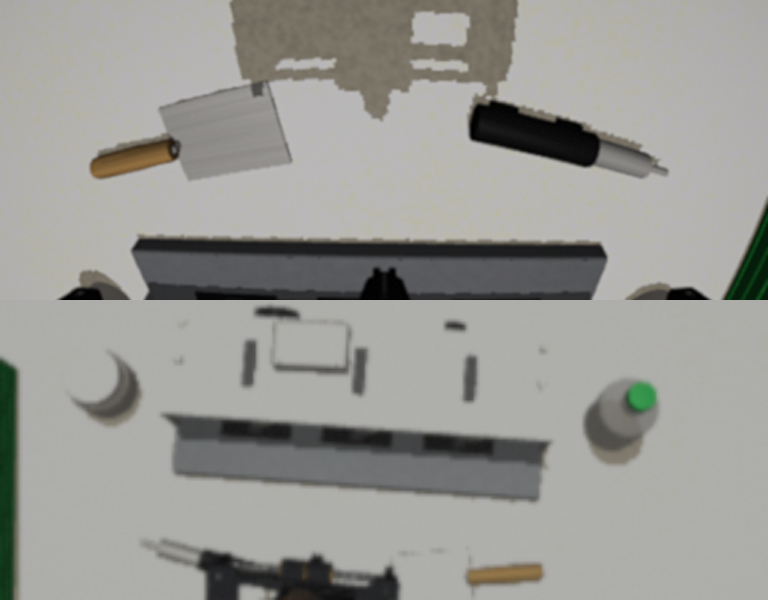

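The jar, bottle, tin, handpiece and spatula are all where they were, and the robot is clear of everything. Handing in.

```bash
python3 -c "
from cell import env
print(env.job_done())"
```

```text
the job is handed in; nothing more can be done
None
```

I handed the job in at about 24 s: by feel, the left and middle switches were off and I threw both to on, and the right gave no contact where an off lever would be, so I left it on; the hood hides the levers, so this rests on force alone, and joints 3 and 4 briefly read up to 0.006 rad past their range limits.

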